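# Line up the paint tubs by size on the ledge

### The arm

A 6-joint arm with a two-finger parallel gripper is mounted at the origin on the work surface. World frame = base frame: x ahead of the robot, y to its left, z up, the work surface at z = 0. Lengths are in m, angles in rad, forces in N, time in s.
With the tool pointing down it reaches from about 0.3 to 0.775 m from the base axis. Payload 14.6 kg.
Tool frame: the origin (TCP) lies on the centre line of the jaws, within the pads' length; the fingertips stand 25 mm ahead of it and the grasp point (between the pads) lies 6 mm ahead of it (ctrl.tip_reach is the distance from the TCP to the fingertips, in m); z points along the fingers, y is the line along which they close (so a half turn about z gives the same grasp; the last joint's range is limited). The gripper opens to 94 mm and grips with 3 to 60 N. Pads are 16 mm wide; open, the fingers measure 119 mm over their backs; the gripper's body (75 mm by 177 mm) begins 78 mm behind the grasp point.
Start: joints at [-1.331, 0.3, 1.521, -0, 1.321, -0.067], TCP at [0.166, -0.524, 0.23] pointing down, gripper open.
Joint ranges: [-3.03, 3.03], [-0.79, 2.21], [0.23, 2.52], [-1.04, 4.18], [0, 3.07], [-2.55, 2.55]. Speed limits (rad/s): [2.22, 2.22, 2.57, 3.14, 3.14, 3.14].

### API

Orientations are given as [roll, pitch, yaw] about the fixed x, y, z axes, in that order (R = Rz(yaw) Ry(pitch) Rx(roll)).
In Python, from station import ctrl gives the robot as it stands. The module is installed in compiled form; this text tells all that it offers.
- The arm moves only by the tool apply_moves, never from a script. Its argument "deltas" is a list of rows, each a list of 7 numbers: the closure in counts, from 0 (fully open) to 255 (shut), then the shift along the world's x, y, z in cm, then the turn, a rotation vector about the world's x, y, z in rad. In form: [[jaw, tx, ty, tz, ax, ay, az], ...]. A call has 1 to 10 rows; each row shifts and turns the commanded pose from where the row before left it; what a row does not reach is not made up. A row lasts 1/10 s, in which the tool goes at most 50 mm and 8.59 degrees, less where a joint would pass 70% of its speed; a pose out of reach is approached as far as the arm can. A call with a gripper value outside its range is refused whole. The fingers move at their own pace and stop on an object; "grip_force" is the grip in N (left out, the last holds). Time passes only in rows, so rows that do not move let the fingers close. It gives the time, the measured TCP pose, the force, the opening and the grip force at its end, in the units of the state.
- ctrl.get_obs(): the state, without advancing time (a new reading comes with each control period).
- ctrl.camera(name): name is "scene" or "top" or "wrist"; returns a dict with "img" (400x640x3 uint8, red, green, blue), "K" (3x3 intrinsics, pixels), "pose" (4x4, takes a point from camera to world coordinates); the wrist camera has in their place "hand_eye" (4x4, takes a point from camera to tool coordinates, whose origin is the TCP and whose axes are the flange's). Camera axes: x right, y up, looking along -z (the intrinsics and any distortion apply to the point x, -y, -z); pixel columns grow to the right and rows downward; lengths in m; the calibration is good to about 2 mm. A picture is of the moment at which its call begins: read the wrist's pose just before it. There is no depth.
- ctrl.hand_in(): hands the job in; it is judged then, once.
The state is a dict: "time_s": time; "qpos": joint angles; "joint_vel": joint speeds; "tau": joint torques, N m; "ee_pos": TCP position; "eef_rot": TCP orientation; "force": force on the tool from outside, world axes, zero at the start; "moment": the same for the moment, N m; "grip_width": finger opening in m; "grip_force": force on a finger pad.
Only numpy, scipy, OpenCV 4.12 (cv2) and the standard library are available. Lean on these libraries where they do the work, as an engineer would, in place of code of your own. Each camera call takes 0.05 s, during which the arm holds its last target. There are 200 camera calls.

### The job

Put the four paint tubs away on the ledge in order of size: the smallest on the cork pad next to the white water bowl, then the second smallest, and so on to the largest on the pad farthest from the bowl. Stand each one upright in the middle of its pad, and do not tip any over on the way.

Things in the scene. Friction and masses are not known exactly. Their poses are not given: they have to be found in the camera images.
- tiny_mid (a point): centre (half-way up, on the axis) of the smallest paint tub: an upright, closed, solid round tub of white plastic with a grey lid of the same width, 38 mm in diameter, 48 mm high, about 60 g, standing loose on the table; z is its axis, up. Grip it round its side.
- small_mid (a point): centre (half-way up, on the axis) of the second smallest paint tub: an upright, closed, solid round tub of white plastic with a grey lid of the same width, 46 mm in diameter, 60 mm high, about 110 g, standing loose on the table; z is its axis, up. Grip it round its side.
- medium_mid (a point): centre (half-way up, on the axis) of the second largest paint tub: an upright, closed, solid round tub of white plastic with a grey lid of the same width, 55 mm in diameter, 74 mm high, about 190 g, standing loose on the table; z is its axis, up. Grip it round its side.
- large_mid (a point): centre (half-way up, on the axis) of the largest paint tub: an upright, closed, solid round tub of white plastic with a grey lid of the same width, 64 mm in diameter, 90 mm high, about 320 g, standing loose on the table; z is its axis, up. Grip it round its side.
- pad_a: one of four identical round cork pads, 76 mm in diameter, 4 mm thick, fixed in a row, about 100 mm apart, on a fixed plywood ledge board (110 mm wide, 660 mm long, its top 18 mm above the table); origin at the centre of the pad's underside, so its top lies 4 mm above the origin and 22 mm above the table. The pads' names say nothing about their order along the row. Which pad is meant follows only from its distance to the water bowl.
- pad_b: one of four identical round cork pads, 76 mm in diameter, 4 mm thick, fixed in a row, about 100 mm apart, on a fixed plywood ledge board (110 mm wide, 660 mm long, its top 18 mm above the table); origin at the centre of the pad's underside, so its top lies 4 mm above the origin and 22 mm above the table. The pads' names say nothing about their order along the row. Which pad is meant follows only from its distance to the water bowl.
- pad_c: one of four identical round cork pads, 76 mm in diameter, 4 mm thick, fixed in a row, about 100 mm apart, on a fixed plywood ledge board (110 mm wide, 660 mm long, its top 18 mm above the table); origin at the centre of the pad's underside, so its top lies 4 mm above the origin and 22 mm above the table. The pads' names say nothing about their order along the row. Which pad is meant follows only from its distance to the water bowl.
- pad_d: one of four identical round cork pads, 76 mm in diameter, 4 mm thick, fixed in a row, about 100 mm apart, on a fixed plywood ledge board (110 mm wide, 660 mm long, its top 18 mm above the table); origin at the centre of the pad's underside, so its top lies 4 mm above the origin and 22 mm above the table. The pads' names say nothing about their order along the row. Which pad is meant follows only from its distance to the water bowl.
- water_bowl: white ceramic water bowl, 96 mm across the rim, 45 mm high, fixed on the ledge board beyond one end of the row of pads, about 120 mm from the nearest pad (either end: it changes). Origin at the centre of its underside. A brown roll of tape, 90 mm across and 25 mm high, lies at the other end.
Not all that is in view belongs to the job. Leave any turquoise look-alike of the part that bears small_mid alone. What is shaped like the part that bears medium_mid but yellow is not meant.

How it is judged:
By the outcome, as a careful person would: the job done as asked, in the order asked, and still so for the second after the job is handed in, with the robot touching nothing.
It also fails if it takes over 128 s, if anything falls off the work surface, if the arm or the gripper's body presses on something with over 40 N, if the wrist force passes 120 N, or if a joint passes its speed limit or range.

## Working session

There is one attempt and no reset: what is moved stays moved. The work goes in short steps, Python scripts to look and compute and a tool call to move; the robot and the scene stay as the last step left them, time stands still between calls to the robot, and variables do not carry over. Pictures are saved under pics/ and viewed, at most 14 in all, crops included, and the job is handed in when it is done.

Besides the shell and the picture viewer there is one more tool, called after "Call:" by a JSON object that holds its "op" and its "data". apply_moves: Moves the arm, as the interface text tells. Its arguments: {"type":"object","properties":{"deltas":{"type":"array"},"grip_force":{"type":"number"}},"required":["deltas"]}

```bash
mkdir -p pics; cat > h.py <<'E'
import numpy as np,cv2
from station import ctrl
def shot(n,f):
    c=ctrl.camera(n); cv2.imwrite('pics/'+f+'.png',c['img'][:,:,::-1]); np.savez('pics/'+f+'.npz',**{k:np.array(v) for k,v in c.items()}); return c
def ray(c,u,v,z,T=None):
    K=np.array(c['K']);T=np.array(c['pose']) if T is None else T
    d=np.linalg.inv(K)@[u,v,1]; d=T[:3,:3]@[d[0],-d[1],-d[2]]; o=T[:3,3]
    return o+d*(z-o[2])/d[2]
E
python3 - <<'E'
from h import *
for n in('top','scene'):
    c=shot(n,n+'0'); print(c.keys(),c['K'],c['pose'])
print(ctrl.get_obs())
E
```

```text
dict_keys(['img', 'K', 'pose']) [[520.29574672   0.         323.72737169]
 [  0.         520.29574672 198.06768326]
 [  0.           0.           1.        ]] [[-0.00828207  0.99775531 -0.06645116  0.40690911]
 [-0.99987751 -0.00738049  0.0138017  -0.00945538]
 [ 0.01328028  0.06655733  0.99769422  1.33916635]
 [ 0.          0.          0.          1.        ]]
dict_keys(['img', 'K', 'pose']) [[389.97874522   0.         323.49544368]
 [  0.         389.97874522 191.75339772]
 [  0.           0.           1.        ]] [[-0.6475081  -0.56138093  0.51534912  1.02823666]
 [ 0.76192986 -0.46448638  0.45134832  0.45080945]
 [-0.01400569  0.68491157  0.72849158  0.83383714]
 [ 0.          0.          0.          1.        ]]
{'time_s': 0.1, 'qpos': array([-1.33058560e+00,  3.00413101e-01,  1.52154342e+00, -2.58157834e-05,
        1.32067086e+00, -6.65927562e-02]), 'joint_vel': array([ 3.73446429e-04, -1.39020952e-03, -1.86486323e-03, -9.43455970e-05,
        1.25906840e-03,  1.43538820e-03]), 'tau': array([ 2.62324866e-03, -5.32645583e+01, -3.53284228e+01,  7.10226805e-02,
        2.34808191e-02, -6.68615644e-05]), 'ee_pos': array([ 0.16605143, -0.52411119,  0.22993406]), 'eef_rot': array([-3.14055855e+00, -4.39041013e-05,  3.06809868e-01]), 'force': array([ 0.7893303 , -0.75290474,  0.86869597]), 'moment': array([-0.02454918,  0.01416724, -0.03330936]), 'grip_force': 0.0, 'grip_width': 0.09378758450565176}
```

View pics/top0.png

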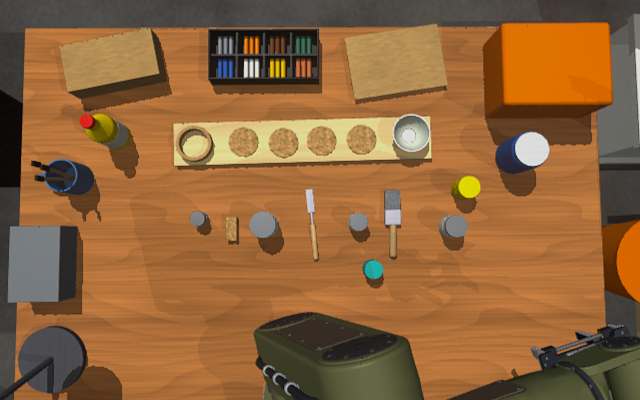

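View pics/scene0.png

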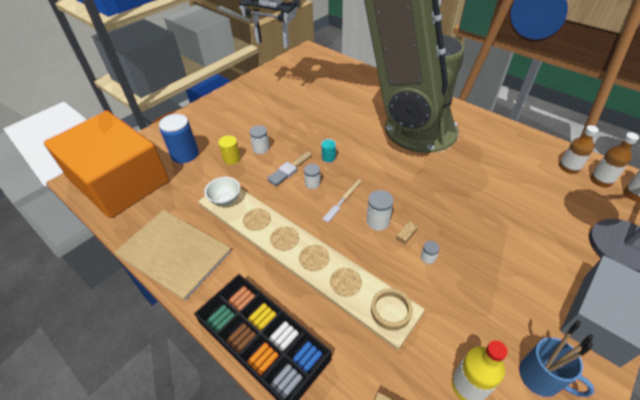

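The top view shows grey lids at (198,218), (263,225), (358,222) and (454,226). The turquoise (373,270) and yellow (467,187) tubs are decoys. The bowl is at (411,134), so the pads ordered from the bowl are at u = 361, 321, 283, 243. Next I measure the lids and pads.

```bash
python3 - <<'E'
from h import *
c=np.load('pics/top0.npz'); im=c['img']; hsv=cv2.cvtColor(im,cv2.COLOR_RGB2HSV)
for (u,v) in [(198,218),(263,225),(358,222),(454,226)]:
    w=22; sub=hsv[v-w:v+w,u-w:u+w]
    ref=im[v,u].astype(int); m=((abs(im[v-w:v+w,u-w:u+w].astype(int)-ref).max(2)<28)).astype(np.uint8)
    m=cv2.morphologyEx(m,cv2.MORPH_OPEN,np.ones((3,3)))
    n,l,s,ce=cv2.connectedComponentsWithStats(m); k=1+np.argmax(s[1:,4])
    cc,_=cv2.findContours((l==k).astype(np.uint8),0,1); (x,y),r=cv2.minEnclosingCircle(cc[0])
    uu,vv=ce[k]+[u-w,v-w]; a=s[k,4]
    print(ref,'cen',uu,vv,'circ',x+u-w,y+v-w,'d_area mm@z.07',2*np.sqrt(a/np.pi)*1.27/520*1000, 2*r*1.27/.520,[np.round(ray(c,uu,vv,h)[:2],4) for h in (.048,.06,.074,.09)])
for (u,v) in [(361,139),(321,141),(283,142),(243,142)]:
    w=22; R=hsv[v-w:v+w,u-w:u+w]; b=cv2.cvtColor(im,cv2.COLOR_RGB2LAB)[v-w:v+w,u-w:u+w,0]
    b=cv2.GaussianBlur(b,(3,3),0); t,m=cv2.threshold(b,0,255,cv2.THRESH_BINARY_INV+cv2.THRESH_OTSU)
    yy,xx=np.mgrid[-w:w,-w:w]; m[(xx**2+yy**2)>19**2]=0
    m=cv2.morphologyEx(m,cv2.MORPH_CLOSE,np.ones((5,5)));n,l,s,ce=cv2.connectedComponentsWithStats(m); k=1+np.argmax(s[1:,4])
    cc,_=cv2.findContours((l==k).astype(np.uint8),0,1);h=max(cc,key=len); e=cv2.fitEllipse(cv2.convexHull(h))
    p=ce[k]+[u-w,v-w]; print('pad',p,e[0][0]+u-w,e[0][1]+v-w,e[1],'d',2*np.sqrt(s[k,4]/np.pi)*1.31/.52,ray(c,*p,.022)[:2].round(4),ray(c,e[0][0]+u-w,e[0][1]+v-w,.022)[:2].round(4))
cv2.imwrite('pics/crop.png',cv2.resize(im[100:290,165:490,::-1],None,fx=2.4,fy=2.4,interpolation=cv2.INTER_CUBIC))
E
```

```text
[125 127 129] cen 196.64848484848486 218.33939393939394 circ 196.85000038146973 218.14999961853027 d_area mm@z.07 35.399522893448314 36.24057870644789 [array([0.445 , 0.2874]), array([0.4446, 0.2846]), array([0.4442, 0.2814]), array([0.4438, 0.2777])]
[135 137 140] cen 261.90583804143125 224.24858757062148 circ 262.1176471710205 223.8823528289795 d_area mm@z.07 63.50423624120427 64.90471542798556 [array([0.4291, 0.1262]), array([0.4289, 0.125 ]), array([0.4286, 0.1235]), array([0.4284, 0.1218])]
[132 136 137] cen 358.16153846153844 221.3230769230769 circ 357.7830181121826 221.29245376586914 d_area mm@z.07 44.43673183587217 45.46237857525165 [array([ 0.4344, -0.1123]), array([ 0.4342, -0.1114]), array([ 0.4339, -0.1102]), array([ 0.4335, -0.109 ])]
[125 129 130] cen 456.0636604774536 225.6392572944297 circ 455.5 225.5 d_area mm@z.07 53.508910917408535 56.22663376881526 [array([ 0.4218, -0.3559]), array([ 0.4216, -0.3527]), array([ 0.4215, -0.3489]), array([ 0.4213, -0.3446])]
pad [361.21560284 139.56028369] 361.2809543609619 139.62021827697754 (29.381916046142578, 30.284591674804688) d 75.47751094921448 [ 0.644  -0.1249] [ 0.6438 -0.125 ]
pad [321.4841954 140.875    ] 321.4322280883789 141.0531406402588 (29.257240295410156, 30.323400497436523) d 74.9941921413266 [ 0.6412 -0.0232] [ 0.6407 -0.023 ]
pad [283.40787623 142.85935302] 283.3718013763428 142.84092330932617 (29.388368606567383, 30.317726135253906) d 75.79801137581278 [0.6366 0.0741] [0.6367 0.0742]
pad [243.32062147 141.76836158] 243.33729934692383 141.77367210388184 (29.38058090209961, 30.361413955688477) d 75.637930919667 [0.6401 0.1762] [0.6401 0.1762]
```

View pics/crop.png

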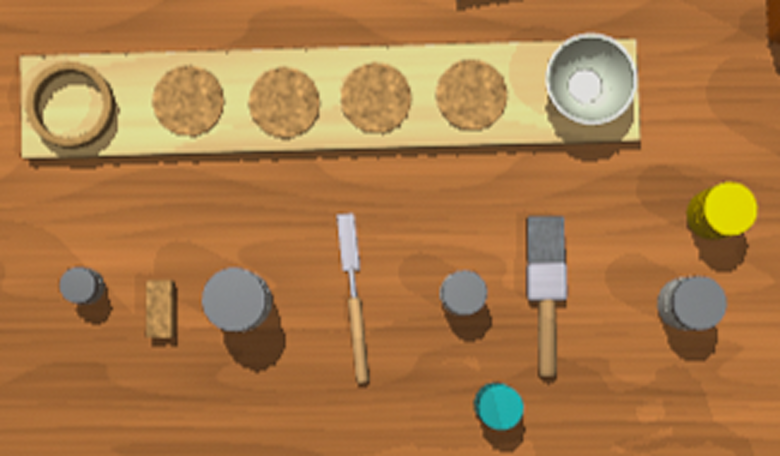

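The crop confirms the order of sizes left to right: tiny, large, small, medium. Measured lid diameters are 35, 64, 44 and 54 mm. Of the pads, (361,139) is next to the bowl. I'm moving now, turning the gripper so the jaws close along x.

Call:
{"op": "apply_moves", "data": {"deltas": [[0,2.8,2.2,0,0,0,0.1264],[0,2.8,2.2,0,0,0,0.1264],[0,2.8,2.2,0,0,0,0.1264],[0,2.8,2.2,0,0,0,0.1264],[0,2.8,2.2,0,0,0,0.1264],[0,2.8,2.2,0,0,0,0.1264],[0,2.8,2.2,0,0,0,0.1264],[0,2.8,2.2,0,0,0,0.1264],[0,2.8,2.2,0,0,0,0.1264],[0,2.8,2.2,0,0,0,0.1264]], "grip_force": 15}}

```text
time_s: 1.1
ee_pos: [0.4471, -0.3031, 0.2302]
eef_rot: [-3.141, -0.0, 1.576]
force: [0.0, -0.3, -0.3]
grip_width: 0.0941
grip_force: 0.0
```

Call:
{"op": "apply_moves", "data": {"deltas": [[0,0,4,0,0,0,0],[0,0,4,0,0,0,0],[0,0,4,0,0,0,0],[0,0,4,0,0,0,0],[0,0,4,0,0,0,0],[0,0,4,0,0,0,0],[0,0,4,0,0,0,0],[0,0,4,0,0,0,0],[0,0,4,0,0,0,0],[0,0,4,0,0,0,0]]}}

```text
time_s: 2.1
ee_pos: [0.4457, 0.0973, 0.2304]
eef_rot: [-3.141, 0.0, 1.571]
force: [0.7, -0.4, 0.3]
grip_width: 0.0942
grip_force: 0.0
```

Call:
{"op": "apply_moves", "data": {"deltas": [[0,0,4,0,0,0,0],[0,0,4,0,0,0,0],[0,0,4,0,0,0,0],[0,0,4,0,0,0,0],[0,0,3,0,0,0,0],[0,0,0,0,0,0,0],[0,0,0,0,0,0,0]]}}

```text
time_s: 2.8
ee_pos: [0.4458, 0.2857, 0.2299]
eef_rot: [-3.141, 0.001, 1.572]
force: [0.2, -0.3, 1.2]
grip_width: 0.0939
grip_force: 0.0
```

```bash
cat >> h.py <<'E'
from scipy.spatial.transform import Rotation as Ro
def wrist(f):
    o=ctrl.get_obs(); c=shot('wrist',f); T=np.eye(4); T[:3,:3]=Ro.from_euler('xyz',o['eef_rot']).as_matrix(); T[:3,3]=o['ee_pos']
    T=T@np.array(c['hand_eye']); np.save('pics/'+f+'_T.npy',T); return o,c,T
def proj(c,T,p):
    q=np.linalg.inv(T)@np.append(p,1); q=np.array(c['K'])@[q[0],-q[1],-q[2]]; return q[:2]/q[2]
E
python3 - <<'E'
from h import *
o,c,T=wrist('w1'); print(o['time_s'],o['ee_pos'],o['eef_rot'],c['K'],c['hand_eye'].round(3),T[:3,3]); print(proj(c,T,[.4445,.286,.048]))
E
```

```text
2.8 [0.44581243 0.28574827 0.22992169] [-3.14070909e+00  6.49705516e-04  1.57187339e+00] [[297.14330741   0.         316.82519823]
 [  0.         297.14330741 203.78258632]
 [  0.           0.           1.        ]] [[ 0.001  0.967  0.255  0.074]
 [ 1.    -0.001 -0.001  0.   ]
 [-0.     0.255 -0.967 -0.154]
 [ 0.     0.     0.     1.   ]] [0.44595572 0.36008783 0.3842696 ]
[315.58203575 191.31582196]
```

View pics/w1.png

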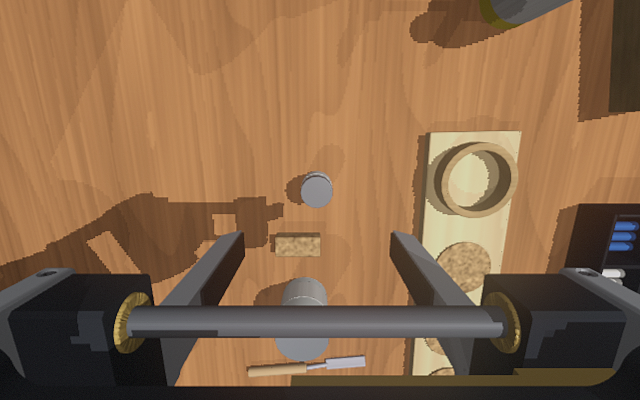

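The tub's lid is at (317,190) in the wrist view, against a prediction of (316,191), so the cameras agree within about 1.5 mm. Going down to grip it.

Call:
{"op": "apply_moves", "data": {"deltas": [[0,0,0,-4,0,0,0],[0,0,0,-4,0,0,0],[0,0,0,-3,0,0,0],[0,0,0,-3,0,0,0],[0,0,0,-2,0,0,0],[0,0,0,-2,0,0,0],[0,0,0,-1.6,0,0,0],[0,0,0,0,0,0,0],[0,0,0,0,0,0,0]]}}

```text
time_s: 3.75
ee_pos: [0.4465, 0.2851, 0.035]
eef_rot: [3.141, -0.0, 1.57]
force: [-0.4, 0.4, 0.7]
grip_width: 0.0941
grip_force: 0.0
```

Call:
{"op": "apply_moves", "data": {"deltas": [[255,0,0,0,0,0,0],[255,0,0,0,0,0,0],[255,0,0,0,0,0,0],[255,0,0,0,0,0,0],[255,0,0,0,0,0,0],[255,0,0,0,0,0,0],[255,0,0,0,0,0,0],[255,0,0,0,0,0,0],[255,0,0,0,0,0,0],[255,0,0,0,0,0,0]]}}

```text
time_s: 4.75
ee_pos: [0.4461, 0.2857, 0.0344]
eef_rot: [-3.142, 0.0, 1.571]
force: [-0.1, 0.6, 0.5]
grip_width: 0.0377
grip_force: 15.0
```

Call:
{"op": "apply_moves", "data": {"deltas": [[255,0,0,2,0,0,0],[255,0,0,3,0,0,0],[255,0,0,4,0,0,0],[255,0,0,4,0,0,0],[255,0,0,4,0,0,0],[255,0,0,3,0,0,0],[255,1.8,-3.9,0,0,0,0],[255,2,-4.1,0,0,0,0],[255,2,-4.1,0,0,0,0],[255,2,-4.1,0,0,0,0]]}}

```text
time_s: 5.75
ee_pos: [0.5245, 0.122, 0.2345]
eef_rot: [3.141, 0.0, 1.571]
force: [1.1, 0.7, -0.2]
grip_width: 0.0376
grip_force: 15.0
```

Call:
{"op": "apply_moves", "data": {"deltas": [[255,2,-4.1,0,0,0,0],[255,2,-4.1,0,0,0,0],[255,2,-4.1,0,0,0,0],[255,2,-4.1,0,0,0,0],[255,2,-4.1,0,0,0,0],[255,2,-4.1,0,0,0,0],[255,0,0,0,0,0,0],[255,0,0,0,0,0,0]]}}

```text
time_s: 6.55
ee_pos: [0.644, -0.1229, 0.2336]
eef_rot: [-3.14, -0.0, 1.569]
force: [-0.5, -0.1, -1.0]
grip_width: 0.0379
grip_force: 15.0
```

```bash
python3 - <<'E'
from h import *
o,c,T=wrist('w2'); print(o['time_s'],o['ee_pos'],o['eef_rot'])
for p in [(.644,-.125),(.641,-.023),(.637,.074),(.640,.176)]: print(proj(c,T,[*p,.022]))
E
```

```text
6.55 [ 0.64395592 -0.12290806  0.23360429] [-3.14043011e+00 -4.38565057e-04  1.56942427e+00]
[316.81910109 188.23437954]
[314.22064598 102.70578687]
[310.30494065   8.58818592]
[ 312.70091529 -107.30369333]
```

View pics/w2.png

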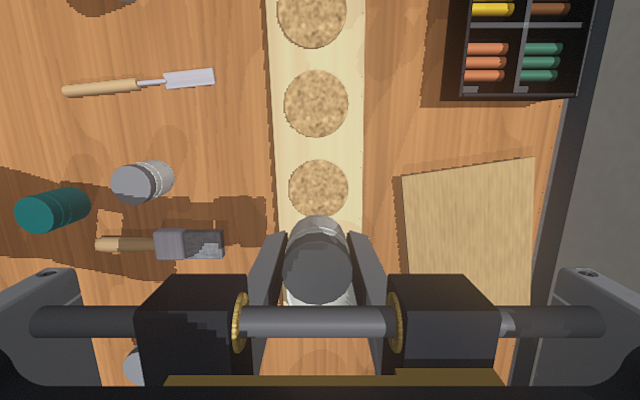

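The held tub is seen at (318,265), with the target pad at about (318,188) and the next pads at (316,103) and (311,12). I'll refine the pad positions from this view.

```bash
cat > pads.py <<'E'
from h import *
def pad(c,T,p,r=40):
    u0,v0=proj(c,T,[*p,.022]); im=c['img']; L=cv2.GaussianBlur(cv2.cvtColor(im,cv2.COLOR_RGB2LAB)[...,0],(5,5),0)
    # edge points by radial scan: dark cork -> bright board
    P=[]
    for a in np.linspace(0,2*np.pi,90,endpoint=False):
        rr=np.arange(22,44); x=(u0+rr*np.cos(a)).round().astype(int); y=(v0+rr*np.sin(a)).round().astype(int)
        if x.min()<0 or y.min()<0 or y.max()>=400 or x.max()>=640: continue
        g=np.convolve(L[y,x].astype(float),[1,1,0,-1,-1],'valid'); k=g.argmax()
        if g[k]>60: P.append(ray(c,u0+rr[k+2]*np.cos(a),v0+rr[k+2]*np.sin(a),.022,T)[:2])
    P=np.array(P); from scipy.optimize import least_squares
    s=least_squares(lambda q:np.hypot(*(P-q).T)-.038,p,loss='soft_l1',f_scale=.001); return s.x.round(4),len(P),np.median(abs(s.fun)).round(4)
E
python3 - <<'E'
from pads import *
c=np.load('pics/w2.npz');T=np.load('pics/w2_T.npy')
for p in [(.644,-.125),(.641,-.023),(.637,.074)]: print(pad(c,T,p))
E
```

```text
(array([ 0.6448, -0.1263]), 59, np.float64(0.0005))
(array([ 0.6419, -0.0251]), 66, np.float64(0.0005))
(array([0.6373, 0.0717]), 47, np.float64(0.0004))
```

Call:
{"op": "apply_moves", "data": {"deltas": [[255,0.1,-0.25,-3,0,0,0],[255,0,0,-3,0,0,0],[255,0,0,-3,0,0,0],[255,0,0,-3,0,0,0],[255,0,0,-2.5,0,0,0],[255,0,0,-1.5,0,0,0],[255,0,0,-1,0,0,0],[255,0,0,-0.6,0,0,0],[255,0,0,0,0,0,0],[255,0,0,0,0,0,0]]}}

```text
time_s: 7.6
ee_pos: [0.6455, -0.1249, 0.0595]
eef_rot: [3.14, 0.0, 1.571]
force: [0.2, 0.3, -1.1]
grip_width: 0.0377
grip_force: 15.0
```

Call:
{"op": "apply_moves", "data": {"deltas": [[255,0,0,-0.1,0,0,0],[255,0,0,-0.1,0,0,0],[255,0,0,0,0,0,0],[255,0,0,0,0,0,0]]}}

```text
time_s: 8.0
ee_pos: [0.6451, -0.1249, 0.0565]
eef_rot: [3.142, 0.0, 1.571]
force: [0.8, 0.4, -1.7]
grip_width: 0.0377
grip_force: 15.0
```

Call:
{"op": "apply_moves", "data": {"deltas": [[150,0,0,0,0,0,0],[130,0,0,0,0,0,0],[100,0,0,0,0,0,0],[60,0,0,0,0,0,0],[30,0,0,0,0,0,0],[30,0,0,0,0,0,0],[30,0,0,0,0,0,0],[30,0,0,2,0,0,0],[30,0,0,3,0,0,0],[30,0,0,4,0,0,0]]}}

```text
time_s: 9.0
ee_pos: [0.6443, -0.1246, 0.146]
eef_rot: [-3.139, -0.001, 1.571]
force: [-0.5, -0.5, 0.4]
grip_width: 0.0832
grip_force: 0.0
```

Call:
{"op": "apply_moves", "data": {"deltas": [[0,0,0,4.2,0,0,0],[0,-3,0.2,4.2,0,0,0],[0,-3,0.2,0,0,0,0],[0,-3,0.2,0,0,0,0],[0,-3,0.2,0,0,0,0],[0,-3,0.2,0,0,0,0],[0,-3,0.2,0,0,0,0],[0,-3,0.15,0,0,0,0],[0,0,0,0,0,0,0],[0,0,0,0,0,0,0]]}}

```text
time_s: 10.0
ee_pos: [0.4363, -0.1115, 0.2297]
eef_rot: [3.14, 0.0, 1.57]
force: [-0.2, 0.7, -0.3]
grip_width: 0.0943
grip_force: 0.0
```

```bash
cat >> pads.py <<'E'
def lid(c,T,p,z,d):
    u0,v0=proj(c,T,[*p,z]); im=c['img'].astype(int); R=int(d*150/.3)+60
    ref=np.median(im[int(v0)-4:int(v0)+5,int(u0)-4:int(u0)+5].reshape(-1,3),0)
    m=(abs(im-ref).max(2)<15).astype(np.uint8); m=cv2.morphologyEx(m,cv2.MORPH_OPEN,np.ones((5,5)))
    n,l,s,ce=cv2.connectedComponentsWithStats(m); k=l[int(v0),int(u0)]
    q=ray(c,*ce[k],z,T)[:2]; zc=T[2,3]-z
    return (u0,v0),ce[k].round(1),q.round(4),'d',2*np.sqrt(s[k,4]/np.pi)/c['K'][0][0]*zc
E
python3 - <<'E'
from pads import *
o,c,T=wrist('w3'); print(o['time_s'],o['ee_pos']); print(lid(c,T,(.4345,-.1114),.06,.046))
c=np.load('pics/w1.npz');T=np.load('pics/w1_T.npy'); print(lid(c,T,(.4445,.286),.048,.038))
E
```

```text
10.0 [ 0.43632295 -0.11151213  0.22965585]
((np.float64(314.7519752300694), np.float64(193.84197779049362)), array([314.3, 195.3]), array([ 0.434 , -0.1131]), 'd', np.float64(0.042087982050332394))
((np.float64(315.5820357537394), np.float64(191.3158219560249)), array([316.3, 191.7]), array([0.4453, 0.2855]), 'd', np.float64(0.034877562965676276))
```

View pics/w3.png

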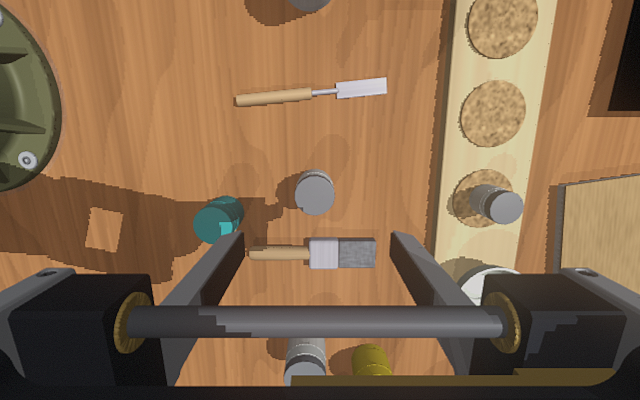

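The small tub's lid is at (314,195), right below the jaws; the turquoise tub at (218,220) is clear of the fingers, and the tiny tub stands upright on its pad. I'll take the small one now.

Call:
{"op": "apply_moves", "data": {"deltas": [[0,-0.1,-0.05,-4,0,0,0],[0,0,0,-4,0,0,0],[0,0,0,-3,0,0,0],[0,0,0,-3,0,0,0],[0,0,0,-2,0,0,0],[0,0,0,-2,0,0,0],[0,0,0,-1,0,0,0],[0,0,0,0,0,0,0],[0,0,0,0,0,0,0]]}}

```text
time_s: 10.95
ee_pos: [0.4356, -0.112, 0.0395]
eef_rot: [3.141, 0.0, 1.571]
force: [0.4, -0.3, 0.9]
grip_width: 0.094
grip_force: 0.0
```

Call:
{"op": "apply_moves", "data": {"deltas": [[255,0,0,0,0,0,0],[255,0,0,0,0,0,0],[255,0,0,0,0,0,0],[255,0,0,0,0,0,0],[255,0,0,0,0,0,0],[255,0,0,0,0,0,0],[255,0,0,0,0,0,0],[255,0,0,0,0,0,0],[255,0,0,0,0,0,0]], "grip_force": 20}}

```text
time_s: 11.85
ee_pos: [0.435, -0.1119, 0.0391]
eef_rot: [-3.142, 0.0, 1.571]
force: [-1.1, -0.3, 0.9]
grip_width: 0.0457
grip_force: 20.0
```

Call:
{"op": "apply_moves", "data": {"deltas": [[255,0,0,2,0,0,0],[255,0,0,3,0,0,0],[255,0,0,4,0,0,0],[255,0,0,3,0,0,0],[255,0,0,2,0,0,0],[255,2,0.8,0,0,0,0],[255,3,1.3,0,0,0,0],[255,3,1.3,0,0,0,0],[255,3,1.3,0,0,0,0],[255,3,1.3,0,0,0,0]]}}

```text
time_s: 12.85
ee_pos: [0.5761, -0.0512, 0.1788]
eef_rot: [-3.141, -0.0, 1.571]
force: [-0.4, -0.3, -0.8]
grip_width: 0.046
grip_force: 20.0
```

Call:
{"op": "apply_moves", "data": {"deltas": [[255,3,1.3,0,0,0,0],[255,2.65,1.1,0,0,0,0],[255,1,0.4,0,0,0,0],[255,0,0,0,0,0,0],[255,0,0,-3,0,0,0],[255,0,0,-3,0,0,0],[255,0,0,-3,0,0,0],[255,0,0,-1.5,0,0,0],[255,0,0,0,0,0,0],[255,0,0,0,0,0,0]]}}

```text
time_s: 13.85
ee_pos: [0.6419, -0.0241, 0.0754]
eef_rot: [3.14, 0.0, 1.571]
force: [-0.4, 0.3, 0.3]
grip_width: 0.0456
grip_force: 20.0
```

Call:
{"op": "apply_moves", "data": {"deltas": [[255,0,0,-0.7,0,0,0],[255,0,0,-0.4,0,0,0],[255,0,0,-0.2,0,0,0],[255,0,0,0,0,0,0],[255,0,0,0,0,0,0]]}}

```text
time_s: 14.35
ee_pos: [0.6416, -0.0239, 0.0612]
eef_rot: [3.141, 0.0, 1.571]
force: [-0.5, -0.5, -0.0]
grip_width: 0.0458
grip_force: 20.0
```

Call:
{"op": "apply_moves", "data": {"deltas": [[130,0,0,0,0,0,0],[110,0,0,0,0,0,0],[90,0,0,0,0,0,0],[60,0,0,0,0,0,0],[30,0,0,0,0,0,0],[30,0,0,0,0,0,0],[30,0,0,0,0,0,0],[30,0,0,2,0,0,0],[30,0,0,3,0,0,0],[30,0,0,4,0,0,0]]}}

```text
time_s: 15.35
ee_pos: [0.6408, -0.0238, 0.1507]
eef_rot: [-3.139, -0.0, 1.571]
force: [0.2, -0.5, 0.0]
grip_width: 0.0836
grip_force: 0.0
```

Call:
{"op": "apply_moves", "data": {"deltas": [[30,0,0,4,0,0,0],[30,0,0,4,0,0,0],[30,-2.2,-3.2,2,0,0,0],[30,-2.2,-3.3,0,0,0,0],[30,-2.2,-3.3,0,0,0,0],[30,-2.2,-3.3,0,0,0,0],[30,-2.2,-3.3,0,0,0,0],[30,-2.2,-3.3,0,0,0,0],[30,-2.2,-3.3,0,0,0,0],[30,-2.2,-3.3,0,0,0,0]]}}

```text
time_s: 16.35
ee_pos: [0.4645, -0.288, 0.2513]
eef_rot: [3.141, 0.0, 1.571]
force: [0.4, -0.2, 1.1]
grip_width: 0.0828
grip_force: 0.0
```

Call:
{"op": "apply_moves", "data": {"deltas": [[30,-2.2,-3.2,0,0,0,0],[30,-2.2,-3.0,0,0,0,0],[30,0,0,0,0,0,0],[30,0,0,0,0,0,0]]}}

```text
time_s: 16.75
ee_pos: [0.4213, -0.3492, 0.2511]
eef_rot: [3.141, -0.0, 1.569]
force: [0.2, 0.4, 0.1]
grip_width: 0.0833
grip_force: 0.0
```

```bash
python3 - <<'E'
from pads import *
o,c,T=wrist('w4'); print(o['time_s'],o['ee_pos']); print(lid(c,T,(.4215,-.349),.074,.055))
E
```

```text
16.75 [ 0.42128322 -0.3491691   0.25114481]
((np.float64(316.7441200236122), np.float64(192.39895209678068)), array([316.3, 193.9]), array([ 0.421 , -0.3507]), 'd', np.float64(0.05112620513139121))
```

View pics/w4.png

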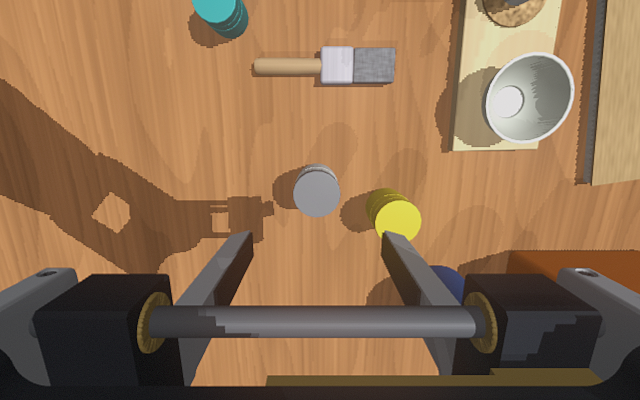

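The grey lid of the medium tub is at (316,194). The yellow look-alike at (398,222) leaves more than 8 mm to the right finger. Picking the medium tub.

Call:
{"op": "apply_moves", "data": {"deltas": [[30,0,-0.1,-4,0,0,0],[30,0,0,-4,0,0,0],[30,0,0,-3,0,0,0],[30,0,0,-3,0,0,0],[30,0,0,-3,0,0,0],[30,0,0,-2,0,0,0],[30,0,0,-1.4,0,0,0],[30,0,0,0,0,0,0],[30,0,0,0,0,0,0]]}}

```text
time_s: 17.7
ee_pos: [0.4222, -0.3498, 0.0478]
eef_rot: [3.141, 0.001, 1.572]
force: [0.2, -0.0, -0.2]
grip_width: 0.0828
grip_force: 0.0
```

Call:
{"op": "apply_moves", "data": {"deltas": [[255,0,0,0,0,0,0],[255,0,0,0,0,0,0],[255,0,0,0,0,0,0],[255,0,0,0,0,0,0],[255,0,0,0,0,0,0],[255,0,0,0,0,0,0],[255,0,0,0,0,0,0],[255,0,0,0,0,0,0]], "grip_force": 25}}

```text
time_s: 18.5
ee_pos: [0.4217, -0.35, 0.0475]
eef_rot: [3.141, 0.0, 1.571]
force: [-1.3, 0.7, 5.7]
grip_width: 0.0551
grip_force: 25.0
```

Call:
{"op": "apply_moves", "data": {"deltas": [[255,0,0,2,0,0,0],[255,0,0,3,0,0,0],[255,0,0,4,0,0,0],[255,0,0,4,0,0,0],[255,0,0,3,0,0,0],[255,1,1.9,2,0,0,0],[255,1.95,3.85,0,0,0,0],[255,1.95,3.85,0,0,0,0],[255,1.95,3.85,0,0,0,0],[255,1.95,3.85,0,0,0,0]]}}

```text
time_s: 19.5
ee_pos: [0.5099, -0.1752, 0.2268]
eef_rot: [-3.141, -0.0, 1.571]
force: [1.3, -0.4, -2.6]
grip_width: 0.0546
grip_force: 25.0
```

Call:
{"op": "apply_moves", "data": {"deltas": [[255,1.95,3.85,0,0,0,0],[255,1.95,3.85,0,0,0,0],[255,1.95,3.85,0,0,0,0],[255,1.95,3.85,0,0,0,0],[255,1.95,3.85,0,0,0,0],[255,1.95,3.85,0,0,0,0],[255,1,1.95,0,0,0,0],[255,0,0,0,0,0,0],[255,0,0,0,0,0,0]]}}

```text
time_s: 20.4
ee_pos: [0.6363, 0.0737, 0.2263]
eef_rot: [-3.14, 0.0, 1.571]
force: [0.5, -0.2, -2.7]
grip_width: 0.0547
grip_force: 25.0
```

```bash
python3 - <<'E'
from pads import *
o,c,T=wrist('w5'); print(o['time_s'],o['ee_pos'])
for p in [(.637,.073),(.640,.175)]: print(pad(c,T,p))
E
```

```text
20.4 [0.63630306 0.07365089 0.22634727]
(array([0.6376, 0.0733]), 54, np.float64(0.0006))
(array([0.6403, 0.1743]), 63, np.float64(0.0005))
```

Call:
{"op": "apply_moves", "data": {"deltas": [[255,0.1,0,-3,0,0,0],[255,0,0,-3,0,0,0],[255,0,0,-3,0,0,0],[255,0,0,-2.5,0,0,0],[255,0,0,-2,0,0,0],[255,0,0,-1,0,0,0],[255,0,0,-0.6,0,0,0],[255,0,0,-0.5,0,0,0],[255,0,0,0,0,0,0],[255,0,0,0,0,0,0]]}}

```text
time_s: 21.45
ee_pos: [0.6379, 0.0736, 0.0719]
eef_rot: [3.141, -0.0, 1.571]
force: [-0.7, 0.7, -2.0]
grip_width: 0.0545
grip_force: 25.0
```

Call:
{"op": "apply_moves", "data": {"deltas": [[255,0,0,-0.1,0,0,0],[255,0,0,-0.1,0,0,0],[255,0,0,0,0,0,0],[255,0,0,0,0,0,0]]}}

```text
time_s: 21.85
ee_pos: [0.6378, 0.0737, 0.0695]
eef_rot: [3.141, -0.0, 1.571]
force: [0.4, 1.2, 1.9]
grip_width: 0.0546
grip_force: 25.0
```

Call:
{"op": "apply_moves", "data": {"deltas": [[105,0,0,0,0,0,0],[90,0,0,0,0,0,0],[70,0,0,0,0,0,0],[40,0,0,0,0,0,0],[10,0,0,0,0,0,0],[0,0,0,0,0,0,0],[0,0,0,0,0,0,0],[0,0,0,2,0,0,0],[0,0,0,3,0,0,0],[0,0,0,4,0,0,0]]}}

```text
time_s: 22.85
ee_pos: [0.6368, 0.0736, 0.1587]
eef_rot: [-3.138, 0.0, 1.571]
force: [0.2, -0.5, 0.9]
grip_width: 0.0942
grip_force: 0.0
```

Next is the large tub at (0.4285, 0.1215).

Call:
{"op": "apply_moves", "data": {"deltas": [[0,0,0,4,0,0,0],[0,0,0,4,0,0,0],[0,-2.9,0.7,3,0,0,0],[0,-3,0.7,0,0,0,0],[0,-3,0.7,0,0,0,0],[0,-3,0.7,0,0,0,0],[0,-3,0.7,0,0,0,0],[0,-3,0.7,0,0,0,0],[0,-3,0.6,0,0,0,0],[0,0,0,0,0,0,0]]}}

```text
time_s: 23.85
ee_pos: [0.4264, 0.1222, 0.2697]
eef_rot: [3.141, -0.0, 1.572]
force: [0.0, -0.9, -0.8]
grip_width: 0.094
grip_force: 0.0
```

Call:
{"op": "apply_moves", "data": {"deltas": [[0,0,0,0,0,0,0]]}}

```text
time_s: 23.95
ee_pos: [0.4287, 0.1217, 0.2696]
eef_rot: [3.14, -0.0, 1.571]
force: [0.5, -0.6, 0.6]
grip_width: 0.0941
grip_force: 0.0
```

```bash
python3 - <<'E'
from pads import *
o,c,T=wrist('w6'); print(o['time_s'],o['ee_pos']); print(lid(c,T,(.4285,.1218),.09,.064))
E
```

```text
23.95 [0.42866219 0.12172798 0.2696192 ]
((np.float64(316.2331049059051), np.float64(192.0289761179728)), array([316.3, 192.8]), array([0.4285, 0.1208]), 'd', np.float64(0.059400803018610025))
```

View pics/w6.png

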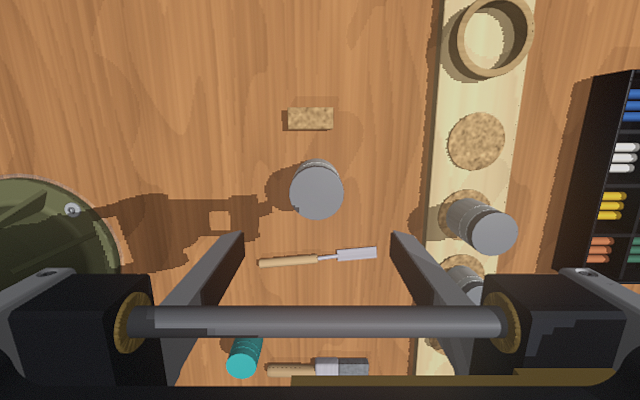

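The large lid is centred at (316,193) under the jaws, and the last free pad is at (476,141). Picking it.

Call:
{"op": "apply_moves", "data": {"deltas": [[0,0,0,-4,0,0,0],[0,0,0,-4,0,0,0],[0,0,0,-3,0,0,0],[0,0,0,-3,0,0,0],[0,0,0,-3,0,0,0],[0,0,0,-2.5,0,0,0],[0,0,0,-2,0,0,0],[0,0,0,0,0,0,0],[0,0,0,0,0,0,0]]}}

```text
time_s: 24.9
ee_pos: [0.4291, 0.1215, 0.0543]
eef_rot: [-3.141, 0.0, 1.57]
force: [0.2, 0.8, 0.3]
grip_width: 0.0939
grip_force: 0.0
```

Call:
{"op": "apply_moves", "data": {"deltas": [[255,0,0,0,0,0,0],[255,0,0,0,0,0,0],[255,0,0,0,0,0,0],[255,0,0,0,0,0,0],[255,0,0,0,0,0,0],[255,0,0,0,0,0,0],[255,0,0,0,0,0,0],[255,0,0,0,0,0,0]], "grip_force": 35}}

```text
time_s: 25.7
ee_pos: [0.4287, 0.1217, 0.0545]
eef_rot: [3.141, -0.0, 1.571]
force: [-1.8, -0.2, 5.9]
grip_width: 0.0635
grip_force: 35.0
```

Call:
{"op": "apply_moves", "data": {"deltas": [[255,0,0,2,0,0,0],[255,0,0,3,0,0,0],[255,0,0,4,0,0,0],[255,0,0,3,0,0,0],[255,0,0,2,0,0,0],[255,2,0.5,0,0,0,0],[255,3,0.8,0,0,0,0],[255,3,0.8,0,0,0,0],[255,3,0.8,0,0,0,0],[255,3,0.8,0,0,0,0]]}}

```text
time_s: 26.7
ee_pos: [0.5694, 0.1589, 0.1933]
eef_rot: [-3.14, 0.0, 1.571]
force: [0.3, 0.2, -2.8]
grip_width: 0.0636
grip_force: 35.0
```

Call:
{"op": "apply_moves", "data": {"deltas": [[255,3,0.8,0,0,0,0],[255,3,0.6,0,0,0,0],[255,1.1,0.2,0,0,0,0],[255,0,0,0,0,0,0],[255,0,0,-3,0,0,0],[255,0,0,-3,0,0,0],[255,0,0,-3,0,0,0],[255,0,0,-1.5,0,0,0],[255,0,0,0,0,0,0],[255,0,0,0,0,0,0]]}}

```text
time_s: 27.7
ee_pos: [0.6399, 0.1747, 0.0904]
eef_rot: [3.14, -0.0, 1.571]
force: [0.7, 0.6, -2.2]
grip_width: 0.0636
grip_force: 35.0
```

Call:
{"op": "apply_moves", "data": {"deltas": [[255,0,0,-0.7,0,0,0],[255,0,0,-0.4,0,0,0],[255,0,0,-0.2,0,0,0],[255,0,0,0,0,0,0],[255,0,0,0,0,0,0]]}}

```text
time_s: 28.2
ee_pos: [0.6397, 0.1747, 0.0765]
eef_rot: [3.141, -0.0, 1.571]
force: [-1.5, -1.0, 0.7]
grip_width: 0.0637
grip_force: 35.0
```

Call:
{"op": "apply_moves", "data": {"deltas": [[80,0,0,0,0,0,0],[60,0,0,0,0,0,0],[40,0,0,0,0,0,0],[20,0,0,0,0,0,0],[0,0,0,0,0,0,0],[0,0,0,0,0,0,0],[0,0,0,0,0,0,0],[0,0,0,2,0,0,0],[0,0,0,3,0,0,0],[0,0,0,4,0,0,0]]}}

```text
time_s: 29.2
ee_pos: [0.6388, 0.1744, 0.1656]
eef_rot: [-3.139, 0.001, 1.571]
force: [-0.6, -0.1, 0.6]
grip_width: 0.094
grip_force: 0.0
```

Call:
{"op": "apply_moves", "data": {"deltas": [[0,0,0,4,0,0,0],[0,0,0,4,0,0,0],[0,0,0,3,0,0,0],[0,-4,0,0,0,0,0],[0,-4,0,0,0,0,0],[0,-4,0,0,0,0,0],[0,-4,0,0,0,0,0],[0,-4,0,0,0,0,0],[0,-4,0,0,0,0,0],[0,0,0,0,0,0,0]]}}

```text
time_s: 30.2
ee_pos: [0.3966, 0.1747, 0.2767]
eef_rot: [3.141, -0.001, 1.572]
force: [0.7, 0.4, -0.3]
grip_width: 0.0937
grip_force: 0.0
```

```bash
python3 - <<'E'
from pads import *
c=shot('top','top1'); T=np.array(c['pose'])
for p,h,d in [((.6445,-.1256),.048,.038),((.6415,-.024),.06,.046),((.6374,.0733),.074,.055),((.6402,.1745),.09,.064)]: print(p,lid(c,T,p,.022+h,d)[2:])
cv2.imwrite('pics/crop1.png',cv2.resize(c['img'][90:260,165:490,::-1],None,fx=2.4,fy=2.4,interpolation=cv2.INTER_CUBIC))
E
```

```text
(0.6445, -0.1256) (array([ 0.6463, -0.1229]), 'd', np.float64(0.0331441840657616))
(0.6415, -0.024) (array([ 0.6424, -0.0233]), 'd', np.float64(0.04161745230936017))
(0.6374, 0.0733) (array([0.6387, 0.0748]), 'd', np.float64(0.05029486539568584))
(0.6402, 0.1745) (array([0.6403, 0.1749]), 'd', np.float64(0.05951044834994991))
```

View pics/crop1.png

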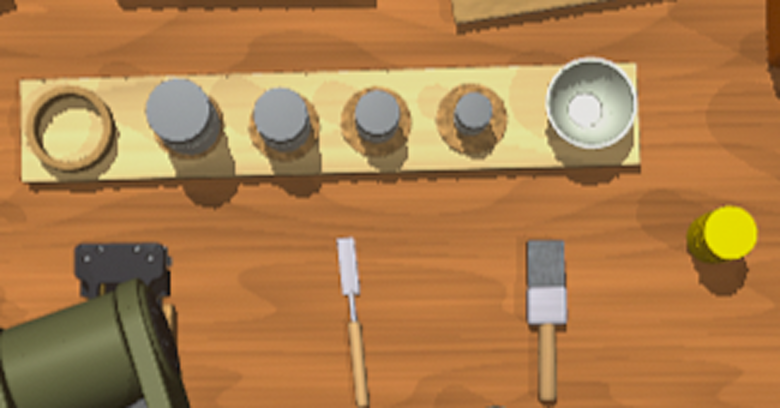

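All four tubs stand upright on the right pads. In the crop the lids run from (178,110), the largest, to (473,110), the smallest next to the bowl, each within about 3 mm of its pad's centre. Handing in.

```bash
python3 -c "
from station import ctrl; print(ctrl.hand_in())"
```

```text
the job is handed in; nothing more can be done
None
```

The job is handed in: all four tubs stand upright on their pads, smallest next to the water bowl to largest farthest away, each within about 3 mm of its pad's centre, after about 30 s of the 128 s allowed.

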